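# Hold the scale rule inside the photo light box

### The job

The fossil in the light box is ready to be photographed with a scale. First blow the dust off it: press the air-duster's cap fully down for a moment and let it spring back up. Then take the wooden rule, work it in through the top opening of the box, which is shorter than the rule, and finish while still holding it there: level, lengthwise in the box with both ends under the light bars, just behind the fossil and about as high as the fossil's top, touching nothing but the gripper and without having disturbed the fossil or the things standing around.

Things in the scene. Friction and masses are not known exactly. Their poses are not given: they have to be found in the camera images.
- light_box: Fixed white photo light box with a clear front pane, 200 (x) x 410 (y) x 127 mm high; origin under its centre, x to its back, y along its length to the left, z up. Inside: floor at z = 6 mm, x -94 to 95, y -200 to 200 mm. An aluminium light bar roofs each end, a 14 mm rail the front and back top edges, all from z = 115 (underside) to 127 mm (cooling ribs to 130)
- opening (a point): centre of the light box's open top between bars and rails, level with their upper face (127 mm above the worktop); axes as the box's. The opening is 172 mm in x (-86 to 86) by 246 mm in y (-123 to 123), shorter than the rule even from corner to corner
- stage (a point): centre of the top face of the round white plinth in the light box, where the fossil lies: 50 mm above the worktop, 45 mm in front of the box's centre; plinth radius 34 mm, it rises from the floor; axes as the box's (x to the back, z up)
- ammonite: coiled fossil, grey-brown, about 64 x 65 mm across and 20 mm thick, lying flat and loose on the plinth; origin at the centre of its underside
- cap_top (a point): centre of the top of the air-duster's black sprung cap (25 mm diameter, 17 mm high, dished 2 mm), on a 51 mm can held in a cradle at the left end of the light box, about 131 mm above the worktop; moves down with the cap. z up
- cap (a joint): travel of the air-duster's cap: 0 up, 0.005 m fully down (stop). Its spring takes about 2 N to start and 5.6 N at the stop, and lifts it again
- ruler: plain beech rule, 28 mm wide, 305 mm long, 4 mm thick, 0.06 kg (0.04 to 0.08), lying flat on the worktop to the right of the light box, roughly pointing away from the robot; origin at the centre of its underside, y along its length, z up
- ruler_mid (a point): centre of the rule, in the middle of its thickness
- ruler_end_a (a point): middle of the rule's end at its +y
- ruler_end_b (a point): middle of the rule's end at its -y
- tape_roll: loose roll of brown tape lying flat, 96 mm across, 25 mm high, to be left alone; origin at the centre of its underside
- eraser: loose blue and white eraser, 21 x 45 x 13 mm, to be left alone; origin at the centre of its underside

How it is judged:
On the way, in this order (a step that is already met when the one before it is completed fails the run):
1. the air-duster's cap is pressed down (at least 4 of its 5 mm) (value of joint cap above 0.004 m), for 0.1 s.
2. the cap has sprung back up (value of joint cap below 0.001 m), for 0.2 s.
3. the rule is through the opening: its middle and both ends are below the underside of the light bars (z of each of ruler_end_a, ruler_end_b, ruler_mid in the frame of light_box below 0.113 m and z of ruler_mid in the frame of light_box above 0.02 m and x of ruler_mid in the frame of light_box between -0.09 and 0.09 m and y of ruler_mid in the frame of light_box between -0.06 and 0.06 m), for 0.2 s.
At the end, for the whole second after the job is handed in: Rule held still in the box, ends below the bars, level and parallel to the box within 0.12 rad; its middle 40 to 90 mm behind the plinth's centre, within 30 mm sideways, 5 to 45 mm above the plinth's top; touching neither box nor fossil; cap up; fossil on the plinth (all of step 3 and angle between ruler's own z axis and vertical below 0.12 rad and angle between the y axis of ruler and the y axis of light_box, either way round below 0.12 rad and x of ruler_mid in the frame of stage between 0.04 and 0.09 m and y of ruler_mid in the frame of stage between -0.03 and 0.03 m and z of ruler_mid in the frame of stage between 0.005 and 0.045 m and contact force between the fingers and ruler above 1 N and contact force between ruler and light_box below 0.1 N and contact force between ruler and ammonite below 0.1 N and linear speed of ruler below 0.03 m/s and value of joint cap below 0.001 m and distance between ammonite and stage below 0.015 m); the arm keeps its last pose, push and grip.
It fails at once if the fossil is shifted by more than 6 mm (distance of ammonite from where it was at the start of the episode above 0.006 m).
It fails at once if the tape roll or the eraser is pushed by more than 15 mm (distance of any of tape_roll, eraser from where it was at the start of the episode above 0.015 m).
It fails at once if the rule is forced against the light box with more than 25 N (contact force between ruler and light_box above 25 N).
It also fails if it takes over 58 s, if anything falls off the work surface, if the arm or the gripper's body presses on something with over 40 N, if the wrist force passes 120 N, or if a joint passes its speed limit or range.

### The arm

A 6-joint arm with a two-finger parallel gripper is mounted at the origin on a cart in front of the work surface, level with it; the furniture and walls round the work are solid. World frame = base frame: x ahead of the robot, y to its left, z up, the work surface at z = 0. Lengths are in m, angles in rad, forces in N, time in s.
With the tool pointing down it reaches from about 0.275 to 0.825 m from the base axis. Payload 4.9 kg.
Tool frame: the origin (TCP) lies midway between the tips of the shut fingers; the grasp point (between the pads) lies 19 mm behind it (bot.grip_depth is the distance from the TCP to the grasp point, in m); z points along the fingers, y is the line along which they close (so a half turn about z gives the same grasp; the last joint's range is limited). The gripper opens to 85 mm and grips with 20 to 120 N. Pads are 22 mm wide; open, the fingers measure 114 mm over their backs; the gripper's body (76 mm by 85 mm) begins 54 mm behind the grasp point. The pads swing forward as they close: fully open they stand 13 mm farther back than shut.
Start: joints at [1.025, 0.326, -0.193, 1.052, 0, 1.437], TCP at [0.22, 0.504, 0.231] pointing down, gripper open.
Joint ranges: [-2.65, 2.65], [-0.97, 1.79], [-1.3, 1.35], [-1.93, 2.1], [-1.47, 1.37], [-3.14, 3.14]. Speed limits (rad/s): [2.57, 2.57, 3.14, 3.14, 3.14, 3.14].

### API

Orientations are given as a unit quaternion [w, x, y, z].
In Python, from cell import bot gives the robot as it stands. Calls block until the motion is done:
- bot.move_pose(position, orientation): joint-space move of the TCP to a pose.
- bot.move_linear(position, speed=0.15, rotation=None, until_force=None): straight line of the TCP; rotation=None keeps the orientation; speed is the mean speed in m/s. With until_force (N) it stops when the force on the tool has changed by that much, and returns True; else False.
- bot.goto_joints(angles): joint-space move.
- bot.set_gripper(opening, grasp_force=None): opening from 0.0 (shut) to 1.0 (fully open); grasp_force is the grip in N (None keeps the last); returns when the fingers have stopped.
- bot.wait(seconds).
- bot.solve_ik(position, orientation): joint angles nearest the present ones, or None.
- bot.camera(name): name is "scene" or "top" or "wrist"; returns the picture (384x512x3 uint8, red, green, blue); there is no depth.
- bot.calibration(name): a dict with "mtx" (3x3 intrinsics, pixels), "extrinsics" (4x4, takes a point from world to camera coordinates); the wrist camera has in their place "hand_eye" (4x4, takes a point from camera to tool coordinates, whose origin is the TCP and whose axes are the flange's). Camera axes: x right, y down, z forward; pixel columns grow to the right and rows downward; lengths in m; the calibration is good to about 2 mm. A picture is of the moment at which its call begins: read the wrist's pose just before it. calibration takes no time and is no camera call.
A pose or a line that the arm cannot do raises bot.PlanningError and nothing moves.
- bot.close_job(): hands the job in; it is judged then, once.
Trained networks look in the newest picture that a camera, given by its name, has taken for a name from the list of things; names that differ only in an ending like _2 or _b are one class to them, and where a whole thing is asked for, a point or a joint stands for the part that bears it (a point fixed in the world has none). Each returns a list of dicts, best first, with "confidence" (0 to 1); they miss things now and then, are a little off and sometimes report something else, mostly with a low value. They report only what shows in the picture. A call takes as long as a camera call.
- bot.search_frame(camera, thing): "bbox" ([left, top, width, height] in pixels, round what is visible of it).
Readings, each from a call of its own:
- bot.read_clock(): time.
- bot.read_joint_positions(): joint angles.
- bot.read_joint_vel(): joint speeds.
- bot.read_joint_efforts(): joint torques, N m.
- bot.read_position(): TCP position.
- bot.read_tool_rot(): TCP orientation.
- bot.read_ft_force(): force on the tool from outside, world axes, zero at the start.
- bot.read_moment(): the same for the moment, N m.
- bot.read_gripper_width(): opening from 0.0 (shut) to 1.0 (fully open).
- bot.read_finger_force(): force on a finger pad.
Only numpy, scipy, OpenCV 4.12 (cv2) and the standard library are available. Lean on these libraries where they do the work, as an engineer would, in place of code of your own. Each camera call takes 0.05 s, during which the arm holds its last target. There are 200 camera calls.

## Working session

There is one attempt and no reset: what is moved stays moved. The work goes in short steps, each a Python script; the robot and the scene stay as the last script left them, time stands still between calls to the robot, and variables do not carry over. Pictures are saved under pics/ and viewed, at most 10 in all, crops included, and the job is handed in when it is done.

```bash
mkdir -p pics; python3 - <<'E'
from cell import bot
import cv2,numpy as np
for c in ["scene","top"]:
    im=bot.camera(c); cv2.imwrite(f"pics/{c}0.png",im[:,:,::-1])
    k=bot.calibration(c); print(c,k["mtx"].round(1).tolist(),k["extrinsics"].round(4).tolist())
    for t in ["light_box","ammonite","cap_top","ruler","tape_roll","eraser"]:
        print(t,[(np.round(d["bbox"],0).tolist(),round(d["confidence"],2)) for d in bot.search_frame(c,t)[:2]])
print(bot.calibration("wrist"), bot.read_clock(), bot.read_tool_rot())
E
```

```text
scene [[374.5, 0.0, 252.0], [0.0, 374.5, 188.5], [0.0, 0.0, 1.0]] [[0.7605, -0.6493, -0.0108, -0.4446], [-0.3397, -0.3837, -0.8587, 0.1935], [0.5534, 0.6567, -0.5123, 0.8188], [0.0, 0.0, 0.0, 1.0]]
light_box [([202.0, 138.0, 152.0, 124.0], 0.82), ([284.0, 239.0, 108.0, 59.0], 0.5)]
ammonite []
cap_top [([209.0, 137.0, 2.0, 10.0], 0.58)]
ruler [([286.0, 239.0, 104.0, 59.0], 0.74)]
tape_roll [([215.0, 270.0, 44.0, 39.0], 0.75)]
eraser [([254.0, 258.0, 20.0, 16.0], 0.7), ([287.0, 242.0, 108.0, 58.0], 0.42)]
top [[360.3, 0.0, 256.7], [0.0, 360.3, 189.4], [0.0, 0.0, 1.0]] [[-0.0634, -0.998, -0.0025, -0.1118], [-0.9738, 0.0624, -0.2187, 0.5105], [0.2184, -0.0114, -0.9758, 1.0779], [0.0, 0.0, 0.0, 1.0]]
light_box [([160.0, 133.0, 157.0, 77.0], 0.78)]
ammonite [([232.0, 180.0, 23.0, 15.0], 0.88)]
cap_top [([161.0, 178.0, 10.0, 5.0], 0.63), ([162.0, 133.0, 153.0, 77.0], 0.24)]
ruler [([328.0, 146.0, 14.0, 89.0], 0.61)]
tape_roll [([302.0, 245.0, 29.0, 29.0], 0.86)]
eraser []
{'mtx': array([[328.26107663,   0.        , 258.51915348],
       [  0.        , 328.26107663, 190.84076707],
       [  0.        ,   0.        ,   1.        ]]), 'hand_eye': array([[-8.73705568e-05, -9.50426682e-01, -3.10948734e-01,
         7.90023395e-02],
       [ 9.99999992e-01, -5.34099003e-05, -1.17731181e-04,
         1.46793600e-04],
       [ 9.52871148e-05, -3.10948742e-01,  9.50426678e-01,
        -1.42693886e-01],
       [ 0.00000000e+00,  0.00000000e+00,  0.00000000e+00,
         1.00000000e+00]])} 0.7 [-1.01964845e-05  2.04454859e-01  9.78875993e-01  5.34606840e-06]
```

```bash
python3 - <<'E'
import cv2,numpy as np
a=cv2.imread("pics/top0.png")[110:290,130:370]; a=cv2.resize(a,None,fx=3.3,fy=3.3,interpolation=cv2.INTER_CUBIC)
cv2.imwrite("pics/topc.png",a)
E
```

```text
(no output)
```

View pics/topc.png

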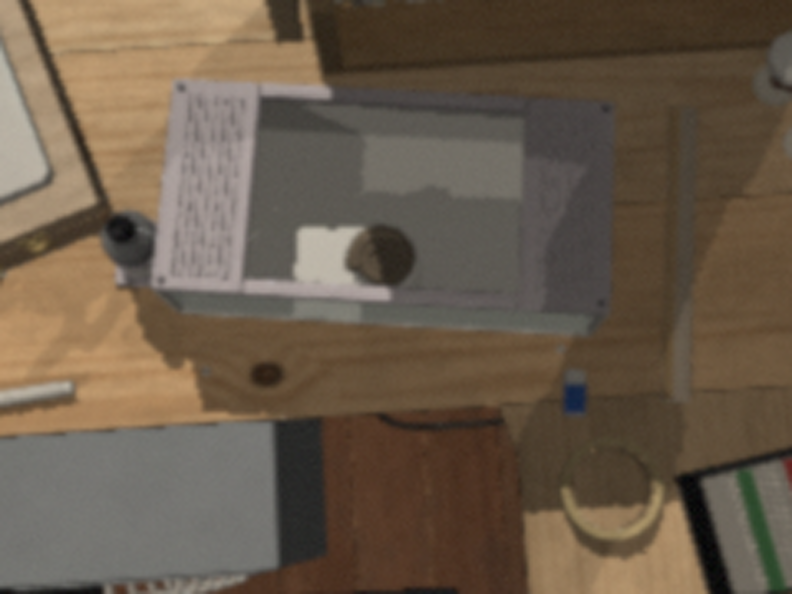

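View pics/scene0.png

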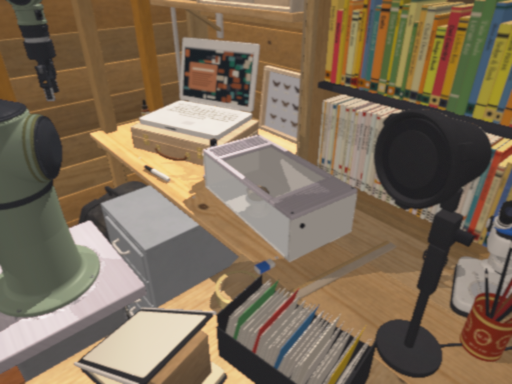

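The top crop shows the box with its top corners at about (180,85), (612,103), (605,305) and (155,285). The cap is near (120,228), and the rule runs from (683,105) to (680,402), with the fossil at (380,255). The scene view shows the mic, the card box and the shelf around the work area.

```bash
cat > h.py <<'E'
from cell import bot
import cv2,numpy as np
from scipy.spatial.transform import Rotation as R
def ray(mtx,T,uv,z):  # T: cam->world
    d=T[:3,:3]@np.linalg.solve(mtx,[uv[0],uv[1],1.]); o=T[:3,3]
    return o+d*(z-o[2])/d[2]
def top(uv,z):
    k=bot.calibration("top"); return ray(k["mtx"],np.linalg.inv(k["extrinsics"]),uv,z)
def quat(r): 
    q=r.as_quat(); return [q[3],q[0],q[1],q[2]]
def rot(): 
    q=np.array(bot.read_tool_rot()); return R.from_quat(q[[1,2,3,0]])
def wristT():
    T=np.eye(4);T[:3,:3]=rot().as_matrix();T[:3,3]=bot.read_position()
    return T@bot.calibration("wrist")["hand_eye"]
def down(yaw): # tool pointing down, tool y axis at world angle yaw
    c,s=np.cos(yaw),np.sin(yaw); y=np.array([c,s,0]); z=np.array([0,0,-1.])
    return R.from_matrix(np.column_stack([np.cross(y,z),y,z]))
def snap(n,cam="wrist"):
    T=wristT() if cam=="wrist" else None
    im=bot.camera(cam); cv2.imwrite(f"pics/{n}.png",im[:,:,::-1]); return im,T
E
python3 - <<'E'
from h import *
f=lambda p,z:top((130+p[0]/3.3,110+p[1]/3.3),z).round(3)
for n,p,z in [("TL",(180,85),.127),("TR",(612,103),.127),("BR",(605,305),.127),("BL",(155,285),.127),("inTL",(258,98),.127),("inTR",(525,105),.127),("inBR",(522,292),.127),("inBL",(243,280),.127),("cap",(120,228),.131),("ra",(683,105),.004),("rb",(680,402),.004),("amm",(380,255),.06),("tape",(611,490),.0125),("eraser",(574,391),.01),("shelf",(330,70),0),("mug",(780,75),0.05),("cards",(680,475),.1)]: print(n,f(p,z))
print(rot().as_matrix().round(2))
p=bot.read_position();
E
```

```text
TL [0.668 0.066 0.127]
TR [ 0.625 -0.331  0.127]
BR [ 0.437 -0.306  0.127]
BL [0.481 0.092 0.127]
inTL [ 0.651 -0.006  0.127]
inTR [ 0.628 -0.251  0.127]
inBR [ 0.454 -0.234  0.127]
inBL [0.48  0.013 0.127]
cap [0.534 0.121 0.131]
ra [ 0.662 -0.427  0.004]
rb [ 0.359 -0.39   0.004]
amm [ 0.511 -0.108  0.06 ]
tape [ 0.279 -0.313  0.012]
eraser [ 0.375 -0.287  0.01 ]
shelf [ 0.725 -0.066  0.   ]
mug [ 0.671 -0.515  0.05 ]
cards [ 0.286 -0.361  0.1  ]
[[-0.92  0.4  -0.  ]
 [ 0.4   0.92  0.  ]
 [ 0.    0.   -1.  ]]
```

```bash
python3 - <<'E'
import cv2
a=cv2.imread("pics/top0.png"); cv2.imwrite("pics/top_full.png",cv2.resize(a,(800,600)))
E
```

```text
(no output)
```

View pics/top_full.png

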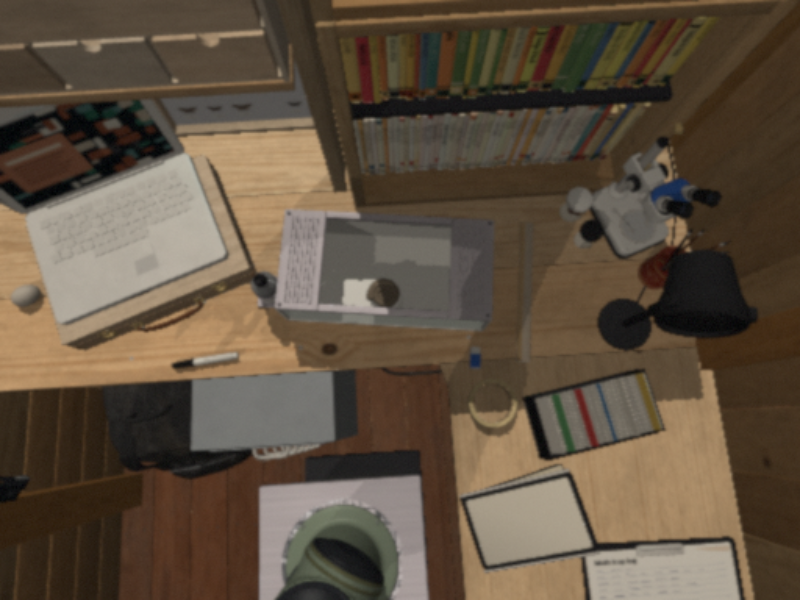

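The top camera puts the box centre at about (0.553, -0.120) with a yaw of -6.2°, the cap near (0.534, 0.121), and the rule's centre near (0.510, -0.409). Next I'll move above the cap and take a close look.

```bash
python3 - <<'E'
from h import *
b=np.radians(-6.2)
for nm,p,y in [("cap",(.534,.121,.25),b),("cap",(.534,.121,.25),b+np.pi),("rule",(.51,-.4085,.005),np.radians(83)),("rule",(.51,-.4085,.005),np.radians(-97)),("box",(.573,-.122,.25),b),("box",(.573,-.122,.25),b+np.pi)]:
    j=bot.solve_ik(p,quat(down(y))); print(nm,np.degrees(y).round(),None if j is None else np.round(j,2))
bot.set_gripper(0.0)
bot.move_pose((.534,.121,.25),quat(down(b)))
im,T=snap("w1"); k=bot.calibration("wrist")["mtx"]
for t,z in [("cap_top",.131),("light_box",.127)]:
    for d in bot.search_frame("wrist",t)[:2]:
        l,tp,w,h=d["bbox"]; print(t,np.round(d["bbox"]),round(d["confidence"],2),ray(k,T,(l+w/2,tp+h/2),z).round(4))
print(bot.read_clock())
E
```

```text
cap -6.0 [ 0.09  0.31 -0.17  1.09  0.    1.77]
cap 174.0 [ 0.09  0.31 -0.17  1.09  0.   -1.37]
rule 83.0 [-0.79  0.72 -0.15  0.7   0.   -0.67]
rule -97.0 [-0.79  0.72 -0.15  0.7   0.    2.48]
box -6.0 [-0.34  0.38 -0.06  1.13  0.    1.34]
box 174.0 [-0.34  0.38 -0.06  1.13  0.   -1.8 ]
cap_top [251. 164.  27.  40.] 0.86 [0.5395 0.1215 0.131 ]
light_box [200. 125. 224. 233.] 0.74 [0.5767 0.0624 0.127 ]
3.4167
```

View pics/w1.png

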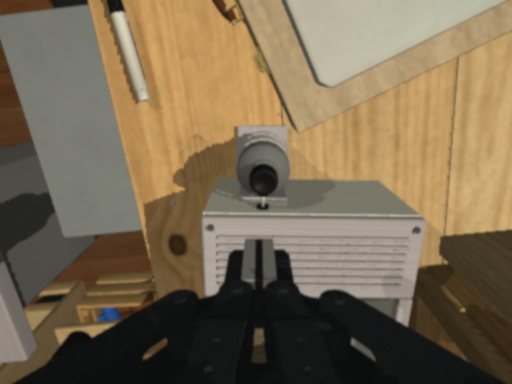

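The wrist view shows the can at about (263,165), with the black cap around (263,180) and the box's left end below it. I'll zoom in on the cap.

```bash
python3 - <<'E'
from h import *
a=cv2.imread("pics/w1.png"); cv2.imwrite("pics/w1c.png",cv2.resize(a[130:260,180:440],None,fx=3,fy=3,interpolation=cv2.INTER_CUBIC))
T=wristT();k=bot.calibration("wrist")["mtx"]
for n,uv,z in [("c1",(263,180),.131),("c2",(263,184),.131),("bl",(209,227),.127),("br",(416,230),.127),("el",(204,213),.127),("er",(422,217),.127)]: print(n,ray(k,T,uv,z).round(4))
E
```

```text
c1 [0.5386 0.125  0.131 ]
c2 [0.5382 0.1216 0.131 ]
bl [0.4866 0.0859 0.127 ]
br [0.6686 0.0636 0.127 ]
el [0.4844 0.0995 0.127 ]
er [0.6733 0.0756 0.127 ]
```

View pics/w1c.png

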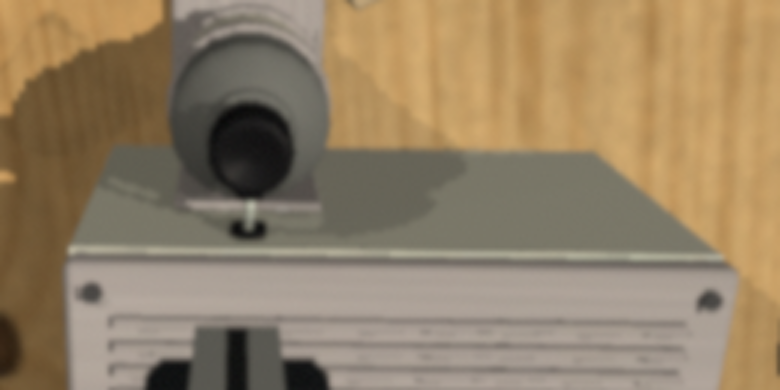

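The top face of the cap is centred at pixel (264,182), which is (0.5385, 0.1235) in the world. Now I'll press it.

```bash
python3 - <<'E'
from h import *
x,y=.5385,.1235
bot.move_linear((x,y,.145),speed=.12)
r=bot.move_linear((x,y,.126),speed=.02,until_force=12)
print(r,bot.read_position().round(4) if hasattr(bot.read_position(),'round') else bot.read_position(),bot.read_ft_force())
bot.wait(.25); print(bot.read_ft_force())
if not r:
    r=bot.move_linear((x,y,.122),speed=.02,until_force=8); print(r,bot.read_position(),bot.read_ft_force()); bot.wait(.2)
im,T=snap("s1","scene")
bot.move_linear((x,y,.19),speed=.1); bot.wait(.3); print(bot.read_ft_force(),bot.read_clock())
E
```

```text
True [0.5384 0.1235 0.127 ] [ 0.35953846 -1.0492114   5.27777785]
[-0.26805047 -0.64611068  4.17874615]
[ 1.03618185 -0.04133022 -0.32223068] 6.725
```

The force at stop is ambiguous, since the hold force was only about 4 N. I'll press again, harder, to be sure.

```bash
python3 - <<'E'
from h import *
x,y=.5385,.1235
bot.move_linear((x,y,.136),speed=.12)
for z in (.128,.126,.1255,.125,.1245,.124,.1235,.123,.1225,.122):
    r=bot.move_linear((x,y,z),speed=.02,until_force=25)
    f=np.mean([bot.read_ft_force()[2] for _ in range(5)]); print(z,r,bot.read_position()[2].round(4),f.round(1))
    if f>10: break
bot.wait(.25); print(bot.read_ft_force())
bot.move_linear((x,y,.19),speed=.1); bot.wait(.3); print(bot.read_ft_force(),bot.read_clock())
E
```

```text
0.128 False 0.1287 4.4
0.126 False 0.1269 6.0
0.1255 False 0.1269 10.3
[-0.9780949  -0.46793672 10.07979009]
[-0.39479214 -0.48961252  0.22556111] 9.7167
```

The cap was on its stop: 10 N at z = 0.1269. Now for the rule.

```bash
python3 - <<'E'
from h import *
bot.set_gripper(0.6)
bot.move_pose((.51,-.4085,.22),quat(down(np.radians(83))))
im,T=snap("w2"); np.save("T2.npy",T); k=bot.calibration("wrist")["mtx"]
for d in bot.search_frame("wrist","ruler")[:2]: print(np.round(d["bbox"]),d["confidence"])
print(bot.read_clock(),rot().as_matrix().round(2).tolist())
E
```

```text
[245.   4.  33. 275.] 0.82
12.45 [[-0.99, 0.12, -0.0], [0.12, 0.99, 0.0], [0.0, 0.0, -1.0]]
```

View pics/w2.png

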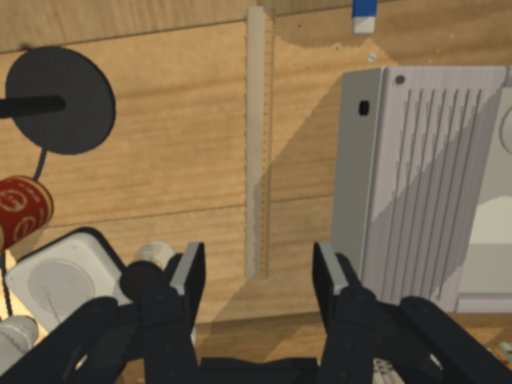

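The rule runs from about (260,6) to (257,277) in the picture. The gripper straddles it, and the box's right end is at column 335 and beyond.

```bash
python3 - <<'E'
from h import *
T=np.load("T2.npy");k=bot.calibration("wrist")["mtx"]
P=[ray(k,T,uv,.004) for uv in [(249,7),(273,12),(245,277),(268,277)]]
e1,e2=(P[0]+P[1])/2,(P[2]+P[3])/2
print(np.round(P,4).tolist(),np.linalg.norm(e1-e2))
c=(e1+e2)/2; d=e2-e1; a=np.arctan2(d[1],d[0]); print(c,np.degrees(a))
r=down(a+np.pi/2)
bot.set_gripper(0.6,40)
bot.move_linear((c[0],c[1],.03),speed=.12,rotation=quat(r))
t=bot.move_linear((c[0],c[1],-.006),speed=.02,until_force=6); print(t,bot.read_position())
p=bot.read_position()
bot.move_linear((c[0],c[1],p[2]+.0015),speed=.02)
bot.set_gripper(0.0,60)
print(bot.read_gripper_width()*85,bot.read_finger_force(),bot.read_position())
bot.move_linear((c[0],c[1],.06),speed=.08)
print(bot.read_gripper_width()*85,bot.read_finger_force(),bot.read_ft_force(),bot.read_clock())
snap("w3")
E
```

```text
[[0.3607, -0.3989, 0.004], [0.3678, -0.3762, 0.004], [0.6594, -0.4432, 0.004], [0.6629, -0.4145, 0.004]] 0.29976904209288213
[ 0.51270673 -0.40822757  0.004     ] -7.921301832412768
True [ 0.51266033 -0.40815889 -0.00318382]
24.91251845703838 59.557474438352074 [ 5.13636150e-01 -4.09218323e-01  1.19444838e-04]
25.017560429439087 58.98512542247772 [ 0.91706692 -0.88102956 -1.53412994] 17.45
```

View pics/w3.png

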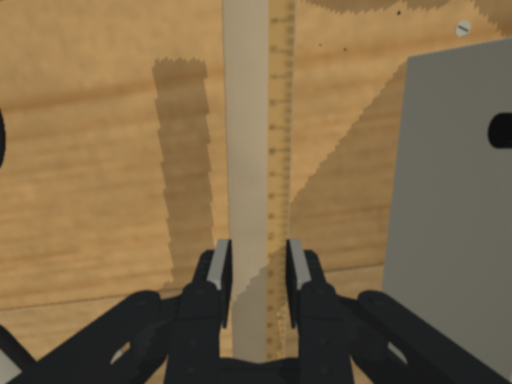

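The rule is held squarely between the fingers. I'll lift it, check IK along the tilted entry path, and move above the opening.

```bash
cat >> h.py <<'E'
B=np.radians(-6.8); O=np.array([.553,-.118,0]); EX=np.array([np.cos(B),np.sin(B),0]); EY=np.array([-np.sin(B),np.cos(B),0]); EZ=np.array([0,0,1.])
X=.025
def wp(y,z,deg,x=X,dz=.002):  # rule middle in box frame, +y end down by deg
    r=R.from_rotvec(-np.radians(deg)*EX)*down(B+np.pi)
    return O+x*EX+y*EY+z*EZ+r.apply([0,0,dz]), quat(r)
W=[(-.044,.20,15),(-.044,.1375,15),(.039,.1153,15),(.039,.068,15),(0,.080,0)]
E
python3 - <<'E'
from h import *
T=np.linalg.inv(bot.calibration("wrist")["hand_eye"]);k=bot.calibration("wrist")["mtx"]
for xx in (-.1495,-.1525,-.1555):
    q=k@(T@[xx,0,-.004,1])[:3]; print(xx,(q[:2]/q[2]).round(1))
a=cv2.imread("pics/w3.png"); print(a[340:375:2,250].tolist())
p=bot.read_position(); bot.move_linear((p[0],p[1],.24),speed=.2)
for w in W:
    j=bot.solve_ik(*wp(*w)); print(w,None if j is None else np.round(j,2))
pp,q=wp(*W[0]); pp=pp+[0,0,.05]
bot.move_pose(pp,q)
print(bot.read_gripper_width()*85,bot.read_position(),pp,bot.read_clock())
for c in("scene","top","wrist"):
    im,T=snap("e_"+c,c)
a=cv2.imread("pics/e_top.png")[110:250,140:350]; b=cv2.imread("pics/e_scene.png")[60:280,150:400]
cv2.imwrite("pics/e.png",np.vstack([cv2.resize(a,(450,300),interpolation=2),cv2.resize(b,(450,300),interpolation=2)]))
E
```

```text
-0.1495 [258.7 472.5]
-0.1525 [258.7 475.8]
-0.1555 [258.7 479. ]
[[89, 112, 125], [89, 113, 125], [89, 113, 126], [89, 113, 126], [89, 112, 126], [90, 113, 127], [89, 112, 126], [89, 112, 125], [88, 110, 124], [88, 111, 124], [81, 102, 114], [50, 58, 63], [32, 32, 31], [33, 32, 31], [29, 28, 27], [29, 28, 28], [30, 31, 29], [32, 32, 30]]
(-0.044, 0.2, 15) [-0.27  0.42 -0.17  0.94 -0.26 -1.73]
(-0.044, 0.1375, 15) [-0.27  0.48 -0.25  0.8  -0.26 -1.73]
(0.039, 0.1153, 15) [-0.13  0.51 -0.26  0.8  -0.26 -1.59]
(0.039, 0.068, 15) [-0.13  0.57 -0.3   0.7  -0.26 -1.59]
(0, 0.08, 0) [-0.33  0.54 -0.28  0.75  0.   -1.78]
25.315817718670747 [ 0.57234403 -0.16565671  0.2474213 ] [ 0.57255307 -0.16516458  0.24806815] 19.5667
```

View pics/e.png

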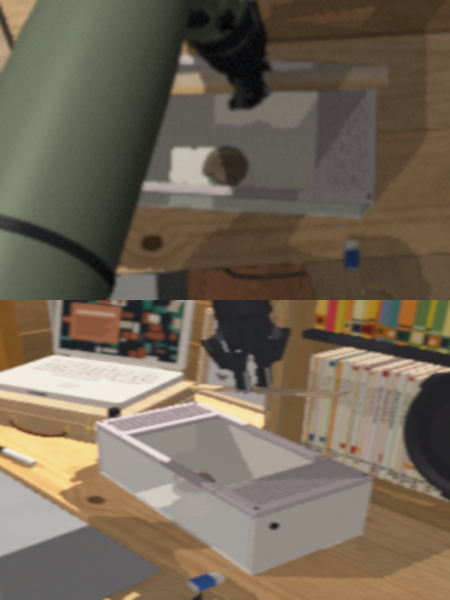

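The rule is held level in roll and tilted over the box, with its right end visible in the top view at pixel (321,143.5). I'll check that end against the prediction, and then insert stepwise, watching the force.

```bash
python3 - <<'E'
from h import *
k=bot.calibration("top"); 
def pr(p): q=k["mtx"]@(k["extrinsics"]@[*p,1])[:3]; return (q[:2]/q[2]).round(1)
r=rot(); p=bot.read_position()
for L in (.1475,.1525,.1575): print(L,pr(p+r.apply([L,.014,-.004])),pr(p+r.apply([L,-.014,-.004])))
# box corner check: right bar outer corners
for c in [(.1,-.205),(-.1,-.205),(.086,-.123),(-.086,-.123)]: print(c,pr(O+c[0]*EX+c[1]*EY+.127*EZ))
a=cv2.imread("pics/e_top.png")[125:205,270:335]; cv2.imwrite("pics/e2.png",cv2.resize(a,None,fx=7,fy=7,interpolation=2))
E
```

```text
0.1475 [318.8 150.5] [319.  140.2]
0.1525 [320.8 150.5] [321.  140.1]
0.1575 [322.7 150.4] [322.9 140. ]
(0.1, -0.205) [316.2 140.2]
(-0.1, -0.205) [314.9 204.9]
(0.086, -0.123) [289.1 143.2]
(-0.086, -0.123) [287.  198.7]
```

View pics/e2.png

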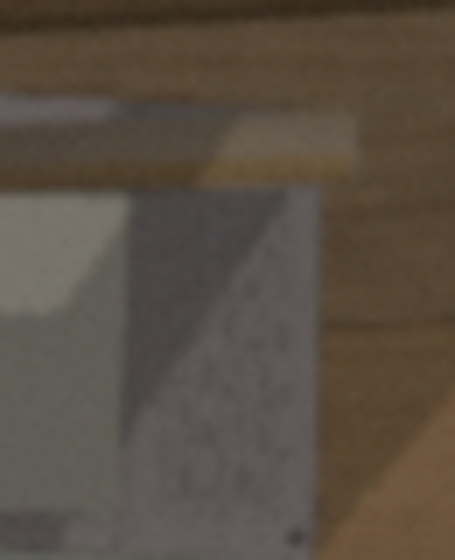

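The rule's end is at (321, 141–150) and the bar's edges are at columns 288 and 315.7. Both match the prediction to within about 1 px, so I'll insert.

```bash
python3 - <<'E'
from h import *
for w,v in zip(W,(.12,.06,.06,.05,.05)):
    p,q=wp(*w)
    r=bot.move_linear(p,speed=v,rotation=q,until_force=8)
    print(w,r,(bot.read_position()-p).round(4),np.round(bot.read_ft_force(),1),round(bot.read_gripper_width()*85,1),round(bot.read_clock(),1))
    if r: break
im,T=snap("f_scene","scene"); snap("f_top","top"); snap("f_wrist")
a=cv2.imread("pics/f_scene.png")[120:270,190:370]; b=cv2.imread("pics/f_wrist.png"); c=cv2.imread("pics/f_top.png")[120:220,150:330]
cv2.imwrite("pics/f.png",np.hstack([cv2.resize(b,(400,300)),np.vstack([cv2.resize(a,(360,300),interpolation=2),cv2.resize(c,(360,200),interpolation=2)])[:300] if 0 else cv2.resize(a,(360,300),interpolation=2)]))
E
```

```text
(-0.044, 0.2, 15) False [ 0.0001 -0.0005  0.0002] [ 0.4 -1.1 -0.3] 25.3 20.3
(-0.044, 0.1375, 15) False [ 0.0004 -0.0001  0.0005] [ 0.7  0.  -0.6] 25.0 21.5
(0.039, 0.1153, 15) False [ 0.     -0.0004  0.0001] [-0.8 -1.1 -0.1] 25.1 23.1
(0.039, 0.068, 15) False [ 0.0003 -0.      0.0003] [ 0.3  0.8 -0.6] 25.2 24.2
(0, 0.08, 0) False [-0.0001  0.0004 -0.0001] [ 1.1 -0.6 -0.7] 25.4 25.1
```

View pics/f.png

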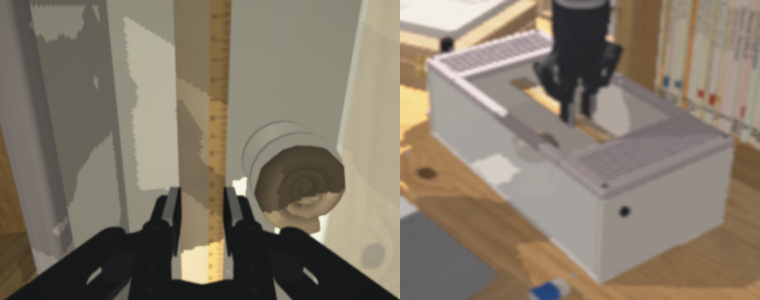

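The rule is under both bars, parallel to the box and clear of the fossil. There's a gap between the right finger at (240,225) and the fossil at (300,185), and the forces are down at noise level. Handing in.

```bash
python3 - <<'E'
from h import *
bot.wait(.4); print(np.round(bot.read_ft_force(),1),bot.read_finger_force()); print(bot.close_job())
E
```

```text
[-0.2 -0.3 -1.5] 59.0021288394928
the job is handed in; nothing more can be done
None
```

I handed the job in at about 26 s on the robot's clock: cap pressed fully down and released, and the rule held level in the box under both light bars, just behind the fossil. No contact with box or fossil showed in the forces or the last pictures, but no verdict was returned.

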